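Nip a glass column in the packing stand, four clicks

TASK

Roll the glass column along the bench into the packing stand until it lies against the back stop; roll it, do not lift it. Then take the upright post of the stand's ratchet lever and swing it towards the column exactly four clicks, counted from its rest stop, so that the pad nips the column against the head block; never go to a fifth click, which would crack the glass. The lever springs back when let go, so finish while still holding it at the fourth click, and leave the other things on the bench where they stand.

Things in the scene. Friction and masses are not known exactly. Their poses are not given: they have to be found in the camera images.
- column: Glass column: round tube, 48 mm diameter, 150 mm long, grey end caps, 0.25 kg, lying on the bench roughly parallel to the stand's back stop, 110 to 160 mm from the seat line on the robot's side. Origin at its centre, 24 mm above the bench; y is its long axis, x and z turn as it rolls; z starts up. It rolls easily but soon comes to rest by itself.
- stand: Packing stand, fixed to the bench. Origin on the bench under the middle of the seat line; y runs along it towards the lever, x away from the robot (rolling direction), z up. In mm: white head block x -30 to 47, y -129 to -89, 50 high, its face for the column's end at y -89; white tail housing x -45 to 75, y 135 to 217, 50 high, carries the lever.
- seat (a point): Seat centre: where the column's centre belongs, 24 mm above the bench; axes as the stand's. The back stop, a 30 mm high aluminium rail along y, has its face at stand x 24 mm, so a column against it has its centre at x 0. Seated in the middle it has 14 mm of play at each end, to the head block and to the pad at rest.
- pad: Black round rubber pad, 32 mm diameter, 12 mm thick, on a steel ram out of the tail housing. Origin at the middle of its back; its face is 12 mm on in the stand's -y. At rest the face is at stand y 89 mm; the lever drives it in -y, 8.5 mm per click. Sprung (500 N/m, 1.5 N preload): it yields once the column's end has met the head block.
- lever_turn (a joint): Angle of the ratchet lever about its vertical pivot, rad: 0 at its rest stop, growing anticlockwise seen from above, 0.24 per click (four = 0.96), mechanical end 1.56. The push at the post eases as a tooth passes the sprung pawl, then jumps up by about 3 N in each notch (the click); 2 to 9 N in all. It always springs back to 0 when let go.
- post (a point): Middle of the lever's upright black post: 18 mm diameter, 45 mm tall, foot 69.5 and top 114.5 mm above the bench, this point 92 mm. It stands on the free end of the flat steel lever arm, 100 mm from the pivot. In the stand's frame at rest x -82, y 232 mm; at four clicks x -94, y 141 mm: it moves along -y in an arc bulging to the robot.
- lever: The whole ratchet lever: toothed wheel of 86 mm diameter on top of the tail housing, flat arm and black post. Origin on its pivot, 50 mm above the bench, in the stand's frame at x 0, y 175 mm. Axes as the stand's at rest; they turn with the lever.
- pivot (a point): Point on the lever's vertical pivot axis at the height of post; in the stand's frame at x = 0, y = 175 mm, 92 mm above the bench. Axes as the stand's.
- beaker: Bystander: empty glass beaker, 64 mm in diameter, 70 mm high. Origin under its centre.
- jar: Bystander: small amber jar, 44 mm in diameter, 50 mm high. Origin under its centre.
- flask: Bystander: clear bottle, 60 mm in diameter, 110 mm high, behind the back stop. Origin under its centre.
- collar: Bystander: steel collar, 44 mm in diameter, 14 mm high, behind the back stop. Origin under its centre.
- scoop: Bystander: spoon lying on the bench. Origin on the bench under its middle.
- media: Bystander: white bottle, 72 mm in diameter, 150 mm high. Origin under its centre.
- tipbox: Bystander: pipette-tip box, 112 x 77 x 65 mm. Origin under its centre.
Things that resemble listed ones, but are neither listed nor needed, are in the scene too. What is shaped like the column but brown or orange is not meant.

How it is judged:
By the outcome, as a careful person would: the job done as asked, in the order asked, and still so for the second after the job is handed in, while the arm keeps its last pose, push and grip.
It also fails if it takes over 72 s, if anything falls off the work surface, if the arm or the gripper's body presses on something with over 40 N, if the wrist force passes 120 N, or if a joint passes its speed limit or range.

ROBOT

A 6-joint arm with a two-finger parallel gripper is mounted at the origin on the work surface. World frame = base frame: x ahead of the robot, y to its left, z up, the work surface at z = 0. Lengths are in m, angles in degrees, forces in N, time in s.
With the tool pointing down it reaches from about 0.4 to 0.825 m from the base axis. Payload 7 kg.
Tool frame: the origin (TCP) lies midway between the tips of the shut fingers; the grasp point (between the pads) lies r.pinch_z behind it (r.pinch_z is the distance from the TCP to the grasp point, in m); z points along the fingers, y is the line along which they close (so a half turn about z gives the same grasp; the last joint's range is limited). The gripper opens to 88 mm and grips with 3 to 60 N. Pads are 19 mm wide; open, the fingers measure 130 mm over their backs; the gripper's body (78 mm by 193 mm) begins 47 mm behind the grasp point.
Start: joints at [-51.331, 20.546, 0.682, 0, -70.136, -16.507], TCP at [0.255, -0.625, 0.227] pointing down, gripper open.
Joint ranges: [-176.03, 176.03], [-82.01, 121.73], [-58.28, 71.71], [-173.87, 95.51], [-174.79, -0.11], [-173.66, 173.66]. Speed limits (degrees/s): [136.94, 136.94, 172.46, 180, 180, 180].

INTERFACE

Orientations are given as [roll, pitch, yaw] about the fixed x, y, z axes, in that order (R = Rz(yaw) Ry(pitch) Rx(roll)).
In Python, from plant import r, optics, job gives the robot as it stands.
- The arm moves only by the shell command python3 -m crank 'ROWS' [FORCE]. ROWS is JSON, a list of rows, each an object with "xyz": the shift along the tool's x, y, z in units of 30 mm (1.0 is 30 mm), a list of three; "delta_rot": the turn, a rotation vector about the tool's x, y, z in degrees, a list of three; "claw": the closure, from 0 (fully open) to 1 (shut). A call has 1 to 20 rows; each row is the pose to reach, as a shift and turn from the pose commanded when the call began, along the tool's axes at that moment; what a row does not reach only later rows make up. A row lasts 1/8 s, in which the tool goes at most 62.5 mm and 10.7 degrees, less where a joint would pass 70% of its speed; a pose out of reach is approached as far as the arm can. A call with a gripper value outside its range is refused whole. The fingers move at their own pace and stop on an object; FORCE is the grip in N (left out, the last holds). Time passes only in rows, so rows that repeat a pose let the fingers close. It gives the time, the measured TCP pose, the force, the opening and the grip force at its end, in the units of the state.
- r.get_state(): the state, without advancing time (a new reading comes with each control period).
- optics.capture(name): name is "side" or "top" or "wrist"; returns a dict with "img" (384x512x3 uint8, blue, green, red), "fovy" (degrees; the focal length in pixels is half the picture's height over the tangent of half this angle, whatever the lens; pixels are square), "cx", "cy" (the principal point, pixels), "eye" and "rotation" of the camera in the world; the wrist camera has in their place "hand_eye" (4x4, takes a point from camera to tool coordinates, whose origin is the TCP and whose axes are the flange's). Camera axes: x right, y up, looking along -z (the intrinsics and any distortion apply to the point x, -y, -z); pixel columns grow to the right and rows downward; lengths in m; the calibration is good to about 2 mm. The wrist camera is an equidistant fisheye: a pixel r from the principal point sees the ray r / f radians off the axis. A picture is of the moment at which its call begins: read the wrist's pose just before it. There is no depth.
- job.close_job(): hands the job in; it is judged then, once.
The state is a dict: "time_s": time; "joints": joint angles; "qd": joint speeds; "joint_torque": joint torques, N m; "tcp_pos": TCP position; "eef_rot": TCP orientation; "contact_force": force on the tool from outside, world axes, zero at the start; "moment": the same for the moment, N m; "gripper_width": finger opening in m; "gripper_force": force on a finger pad.
Only numpy, scipy, OpenCV 4.12 (cv2) and the standard library are available. Lean on these libraries where they do the work, as an engineer would, in place of code of your own. Each camera call takes 0.05 s, during which the arm holds its last target. There are 200 camera calls.

## Working session

There is one attempt and no reset: what is moved stays moved. The work goes in short steps, Python scripts to look and compute and a shell command to move; the robot and the scene stay as the last step left them, time stands still between calls to the robot, and variables do not carry over. Pictures are saved under pics/ and viewed, at most 10 in all, crops included, and the job is handed in when it is done.

```bash
mkdir -p pics; cat > h.py <<'E'
import numpy as np, cv2, json
from plant import r, optics, job
from scipy.spatial.transform import Rotation as Ro
def cap(n,f):
    s=r.get_state(); c=optics.capture(n); cv2.imwrite(f'pics/{f}.png',c['img'])
    m={k:np.array(v).tolist() for k,v in c.items() if k!='img'}; m['tcp']=list(map(float,s['tcp_pos'])); m['rot']=list(map(float,s['eef_rot']))
    json.dump(m,open(f'pics/{f}.json','w')); return m
def ray(f,u,v):
    m=json.load(open(f'pics/{f}.json')); F=192/np.tan(np.radians(m['fovy']/2))
    a,b=(u-m['cx'])/F,(v-m['cy'])/F
    if 'eye' in m:
        d=np.array([a,-b,-1]); return np.array(m['eye']),np.array(m['rotation']).reshape(3,3)@d
    t=np.hypot(a,b); k=np.sin(t)/max(t,1e-9); d=np.array([a*k,-b*k,-np.cos(t)])
    H=np.array(m['hand_eye']).reshape(4,4); R=Ro.from_euler('xyz',m['rot'],degrees=True).as_matrix()
    return np.array(m['tcp'])+R@H[:3,3], R@H[:3,:3]@d
def at(f,u,v,z):
    o,d=ray(f,u,v); return (o+d*(z-o[2])/d[2]).round(4)
E
python3 - <<'E'
from h import *
for n in('top','side','wrist'):print(n,cap(n,n+'0'))
s=r.get_state();print(s, r.pinch_z)
a=cv2.imread('pics/top0.png');b=cv2.imread('pics/side0.png')
cv2.imwrite('pics/t0b.png',cv2.resize(a,(800,600),interpolation=cv2.INTER_CUBIC))
E
```

```text
top {'fovy': 44.166135822096415, 'cx': 259.8452840152016, 'cy': 198.5669625893829, 'eye': [0.38798185599148644, 0.034252554603435036, 1.6200637063854142], 'rotation': [5.544447243949829, -0.5153228124534518, -91.03984232337444], 'tcp': [0.254428114443838, -0.6246927595447197, 0.22560903188448583], 'rot': [179.90465512027936, -0.008807927928777012, -157.84263753170757]}
side {'fovy': 51.799809596836, 'cx': 253.62868043654697, 'cy': 184.89772991590914, 'eye': [0.4955078641781841, 0.8692308002188148, 0.7299501941472358], 'rotation': [52.933423276751235, -0.3596356420152773, -176.06624470288324], 'tcp': [0.2544380143211252, -0.6246941192341017, 0.2256270585586746], 'rot': [179.90620705290488, -0.006908241569819596, -157.8449355978835]}
wrist {'fovy': 65.70646984690485, 'cx': 253.15863410314407, 'cy': 190.81935073193682, 'hand_eye': [[0.0001597326764367065, 0.9664530161672513, 0.25684341927854326, 0.0688206004743783], [0.9999993114600072, -0.0004529720417581878, 0.0010825413799708237, 0.0010087066125304966], [0.0011625682698414013, 0.25684306951434543, -0.966452423080136, -0.1578933155691
[... 172 characters left out ...]
}
{'time_s': 0.15, 'joints': array([-5.13300733e+01,  2.05829444e+01,  6.45240651e-01, -1.40058676e-02,
       -7.01365409e+01, -1.65077967e+01]), 'qd': array([-0.03171347, -0.11921729,  0.19529766,  0.1378108 ,  0.14883043,
        0.05125055]), 'joint_torque': array([-7.42920056e-04, -5.83273566e+01,  2.93289703e+01,  7.00123295e+00,
        8.77211482e-03, -1.16614169e-04]), 'tcp_pos': array([ 0.25446538, -0.62478954,  0.22582487]), 'eef_rot': array([ 1.79925074e+02, -8.47275963e-03, -1.57842632e+02]), 'contact_force': array([-0.03500486,  0.813912  ,  0.17434255]), 'moment': array([ 0.02232009, -0.01962303, -0.03932344]), 'gripper_force': 0.0, 'gripper_width': 0.08736154430197739} 0.0188
```

View pics/t0b.png

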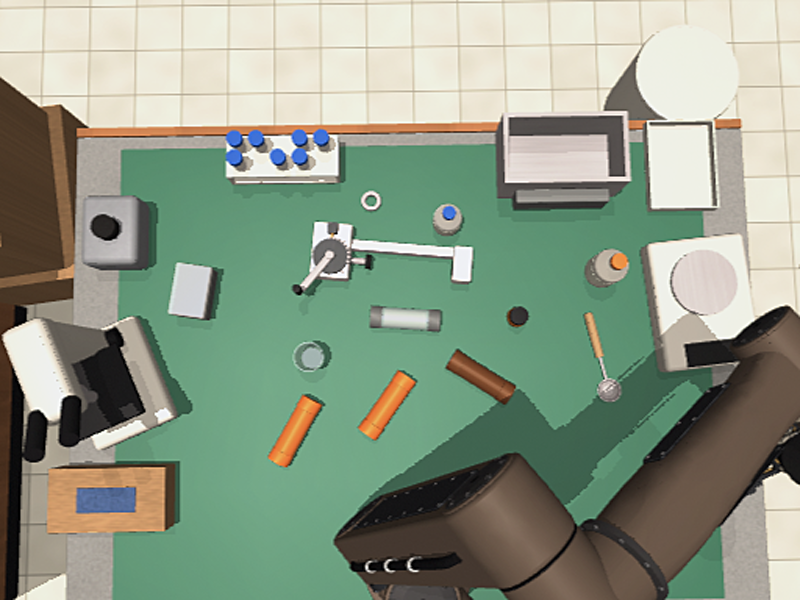

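View pics/side0.png

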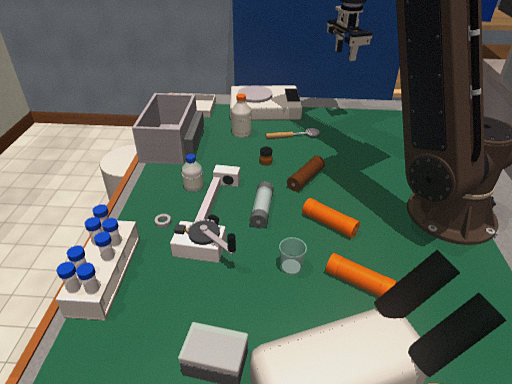

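The top view (800x600) shows four candidates for the column:
- clear tube with grey caps at (405,318)
- brown tube at (480,375)
- orange tubes at (295,430) and (387,405)

I take the clear tube. The stand's tail and lever are at (332,250), the head block at (462,263) and the post at (297,290). I'll check with a close crop.

```bash
sed -i "s/np.array(m\['rotation'\]).reshape(3,3)@d/Ro.from_euler('xyz',m['rotation'],degrees=True).as_matrix()@d/" h.py
python3 - <<'E'
from h import *
a=cv2.imread('pics/top0.png')[130:230,180:310]
cv2.imwrite('pics/t0c.png',cv2.resize(a,None,fx=6,fy=6,interpolation=cv2.INTER_CUBIC))
print(at('top0',259,203,0))
E
```

```text
[0.5297 0.02   0.    ]
```

View pics/t0c.png

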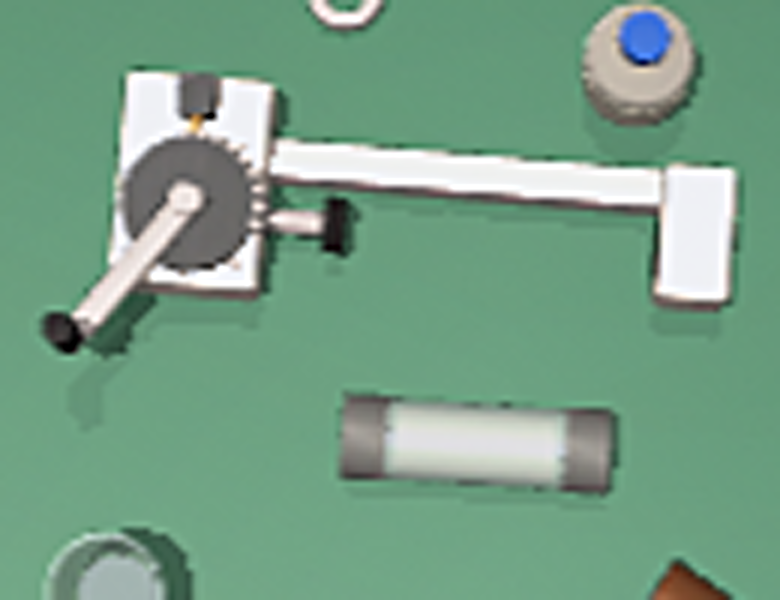

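The crop confirms the glass column with grey caps, centre (476,444). The tail housing corners are near (127,73), (274,85) and (257,290), and the head block corners are near (663,165), (735,170), (728,300) and (656,297). The post top is at (66,330).

```bash
cat > m.py <<'E'
from h import *
P=lambda u,v,z: at('top0',(u+.5)/6-.5+180,(v+.5)/6-.5+130,z)[:2]
L=[((127,73),(75,217),.05),((274,85),(75,135),.05),((257,290),(-45,135),.05),((735,170),(47,-129),.05),((728,300),(-30,-129),.05),((656,297),(-30,-89),.05),((663,168),(47,-89),.05),((66,330),(-82,232),.1145)]
W=np.array([P(*a,z) for a,b,z in L]); S=np.array([b for a,b,z in L])/1e3
w=W-W.mean(0); s=S-S.mean(0)
th=np.arctan2((s[:,0]*w[:,1]-s[:,1]*w[:,0]).sum(),(s*w).sum())
R=np.array([[np.cos(th),-np.sin(th)],[np.sin(th),np.cos(th)]]); t=W.mean(0)-R@S.mean(0)
if __name__=='__main__':
    print('res mm',((S@R.T+t-W)*1e3).round(1).tolist()); print('stand',t,np.degrees(th))
    c=[P(*q,.024) for q in((342,397),(613,410),(607,492),(340,478))]
    for q in c: print('col corner stand',(R.T@(q-t)*1e3).round(1))
    cc=np.mean(c,0); print('col c',cc,(R.T@(cc-t)*1e3).round(1))
    for n,p in dict(postrest=(-82,232),post4=(-94,141),pivot=(0,175)).items(): print(n,R@np.array(p)/1e3+t)
    print('beaker',at('top0',312*.64,358*.64,.03),'jar',at('top0',517*.64,317*.64,.05))
E
python3 m.py
```

```text
res mm [[0.8, -0.1], [1.3, 0.7], [-2.3, 1.2], [1.1, -1.8], [-2.2, -0.4], [-0.8, -0.7], [3.1, -2.4], [-1.0, 3.6]]
stand [0.64146903 0.00385509] -5.414118914710611
col corner stand [-96.1  83.1]
col corner stand [-91.7 -70. ]
col corner stand [-138.3  -70. ]
col corner stand [-142.    80.6]
col c [0.525525 0.0208  ] [-117.     5.9]
postrest [0.58172489 0.24255707]
post4 [0.56119225 0.15309529]
pivot [0.65798091 0.17807437]
beaker [0.4427 0.2206 0.03  ] jar [ 0.5216 -0.2192  0.05  ]
```

```bash
cat > go.py <<'E'
import sys
from m import *
# go.py sx sy z(mm) [yaw]: rows units from current pose
def plan(sx,sy,z,yaw=None):
    yaw=np.degrees(th)+180 if yaw is None else yaw
    s=r.get_state(); A=Ro.from_euler('xyz',s['eef_rot'],degrees=True)
    g=np.r_[R@np.array([sx,sy])/1e3+t,z/1e3]
    print('xyz',(A.inv().apply(g-s['tcp_pos'])/.03).round(3),'rot',(A.inv()*Ro.from_euler('xyz',[180,0,yaw],degrees=True)).as_rotvec(degrees=True).round(2))
    p=s['tcp_pos']; print('t',s['time_s'],'now stand',(R.T@(p[:2]-t)*1e3).round(1),(p[2]*1e3).round(1),'F stand',(R.T@s['contact_force'][:2]).round(1),s['contact_force'][2].round(1),'w',s['gripper_width'],s['gripper_force'],'rot',s['eef_rot'].round(1))
if __name__=='__main__': plan(*map(float,sys.argv[1:]))
E
python3 go.py -178 4 120
```

```text
xyz [-14.653  17.402   3.548] rot [ 0.07 -0.03 27.57]
t 0.15 now stand [-326.  -662.4] 225.8 F stand [-0.1  0.8] 0.2 w 0.08736154430197739 0.0 rot [ 179.9   -0.  -157.8]
```

```bash
python3 -m crank '[{"xyz":[-7,8.5,0],"delta_rot":[0,0,14],"claw":0},{"xyz":[-12,14,1],"delta_rot":[0,0,27.5],"claw":0},{"xyz":[-14.65,17.4,3.5],"delta_rot":[0.1,0,27.5],"claw":0},{"xyz":[-14.65,17.4,3.5],"delta_rot":[0.1,0,27.5],"claw":0},{"xyz":[-14.65,17.4,3.5],"delta_rot":[0.1,0,27.5],"claw":0},{"xyz":[-14.65,17.4,3.5],"delta_rot":[0.1,0,27.5],"claw":0},{"xyz":[-14.65,17.4,3.5],"delta_rot":[0.1,0,27.5],"claw":0},{"xyz":[-14.65,17.4,3.5],"delta_rot":[0.1,0,27.5],"claw":0},{"xyz":[-14.65,17.4,3.5],"delta_rot":[0.1,0,27.5],"claw":0},{"xyz":[-14.65,17.4,3.5],"delta_rot":[0.1,0,27.5],"claw":0},{"xyz":[-14.65,17.4,3.5],"delta_rot":[0.1,0,27.5],"claw":0},{"xyz":[-14.65,17.4,3.5],"delta_rot":[0.1,0,27.5],"claw":0},{"xyz":[-14.65,17.4,3.5],"delta_rot":[0.1,0,27.5],"claw":0},{"xyz":[-14.65,17.4,3.5],"delta_rot":[0.1,0,27.5],"claw":0}]'; python3 go.py -178 4 12; python3 -c "
from h import *
cap('wrist','w1')"
```

```text
time_s: 1.9
tcp_pos: [0.4643, 0.0232, 0.1217]
eef_rot: [-179.9, 0.0, 174.6]
contact_force: [-0.5, 0.4, 0.2]
gripper_width: 0.0876
gripper_force: 0.0
xyz [-0.005  0.056  3.655] rot [-0.1   0.02  0.01]
t 1.9 now stand [-178.2    2.5] 121.7 F stand [-0.5  0.4] 0.2 w 0.08758408580116098 0.0 rot [-179.9    0.   174.6]
```

View pics/w1.png

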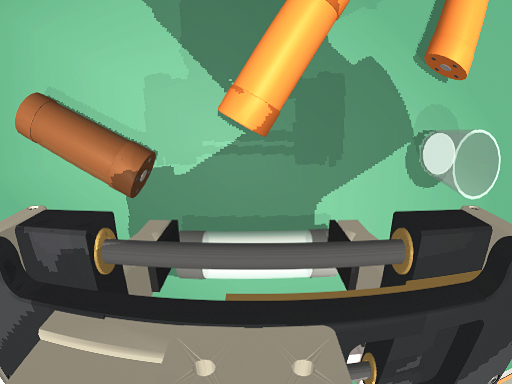

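The wrist view shows the glass column at (257,255), level and ahead of both open fingers, with brown, orange and beaker clear. I'll lower behind it and push gently.

```bash
python3 -m crank '[{"xyz":[0,0.05,1.5],"delta_rot":[0,0,0],"claw":0},{"xyz":[0,0.05,3],"delta_rot":[0,0,0],"claw":0},{"xyz":[0,0.05,3.6],"delta_rot":[0,0,0],"claw":0},{"xyz":[0,0.05,3.6],"delta_rot":[0,0,0],"claw":0},{"xyz":[-0.3,0.05,3.6],"delta_rot":[0,0,0],"claw":0},{"xyz":[-0.6,0.05,3.6],"delta_rot":[0,0,0],"claw":0},{"xyz":[-0.8,0.05,3.6],"delta_rot":[0,0,0],"claw":0},{"xyz":[-1,0.05,3.6],"delta_rot":[0,0,0],"claw":0},{"xyz":[-1.2,0.05,3.6],"delta_rot":[0,0,0],"claw":0},{"xyz":[-1.4,0.05,3.6],"delta_rot":[0,0,0],"claw":0},{"xyz":[-1.6,0.05,3.6],"delta_rot":[0,0,0],"claw":0},{"xyz":[-1.8,0.05,3.6],"delta_rot":[0,0,0],"claw":0},{"xyz":[-2,0.05,3.6],"delta_rot":[0,0,0],"claw":0},{"xyz":[-2.2,0.05,3.6],"delta_rot":[0,0,0],"claw":0},{"xyz":[-2.4,0.05,3.6],"delta_rot":[0,0,0],"claw":0},{"xyz":[-2.6,0.05,3.6],"delta_rot":[0,0,0],"claw":0}]'; python3 go.py -36 2 12; python3 -c "
from h import *
cap('top','t2')
a=cv2.imread('pics/t2.png')[130:230,180:310]
cv2.imwrite('pics/t2c.png',cv2.resize(a,None,fx=6,fy=6,interpolation=cv2.INTER_CUBIC))"
```

```text
time_s: 3.95
tcp_pos: [0.543, 0.0181, 0.0136]
eef_rot: [-179.9, 0.0, 174.7]
contact_force: [-0.0, -0.4, 0.5]
gripper_width: 0.0876
gripper_force: 0.1
xyz [-2.113 -0.101  0.054] rot [-0.09  0.03  0.08]
t 3.95 now stand [-99.4   4.9] 13.6 F stand [-0.  -0.4] 0.5 w 0.08764276927262607 0.07546877721324563 rot [-179.9    0.   174.7]
```

View pics/t2c.png

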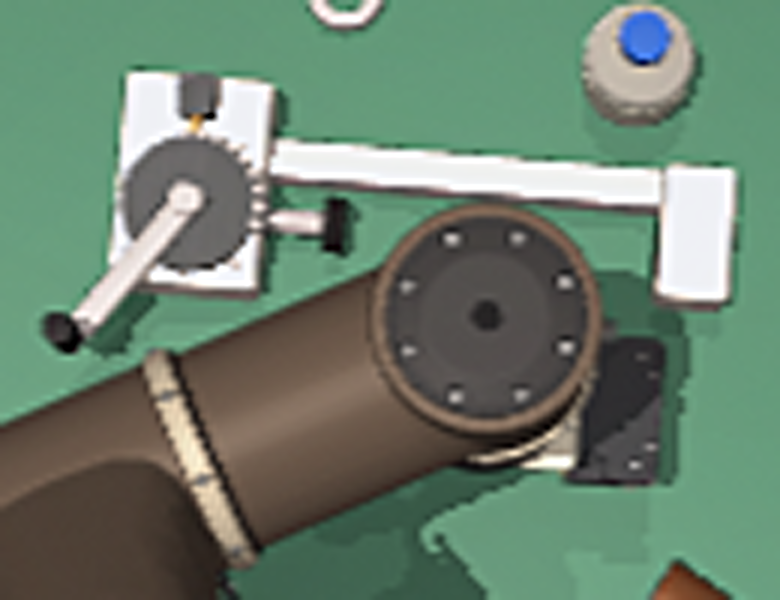

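The arm hides the column (the gripper edge is at (620,410)). I'll keep pushing and watch the force.

```bash
python3 -m crank '[{"xyz":[-0.2,0,0.05],"delta_rot":[0,0,0],"claw":0},{"xyz":[-0.4,0,0.05],"delta_rot":[0,0,0],"claw":0},{"xyz":[-0.6,0,0.05],"delta_rot":[0,0,0],"claw":0},{"xyz":[-0.8,0,0.05],"delta_rot":[0,0,0],"claw":0},{"xyz":[-1,0,0.05],"delta_rot":[0,0,0],"claw":0},{"xyz":[-1.2,0,0.05],"delta_rot":[0,0,0],"claw":0},{"xyz":[-1.4,0,0.05],"delta_rot":[0,0,0],"claw":0},{"xyz":[-1.6,0,0.05],"delta_rot":[0,0,0],"claw":0},{"xyz":[-1.75,0,0.05],"delta_rot":[0,0,0],"claw":0},{"xyz":[-1.9,0,0.05],"delta_rot":[0,0,0],"claw":0},{"xyz":[-2,0,0.05],"delta_rot":[0,0,0],"claw":0},{"xyz":[-2,0,0.05],"delta_rot":[0,0,0],"claw":0}]'; python3 go.py -34 2 12; python3 -c "
from h import *
cap('wrist','w3')"
```

```text
time_s: 5.5
tcp_pos: [0.6024, 0.0126, 0.0121]
eef_rot: [-179.9, 0.0, 174.7]
contact_force: [-0.5, 0.7, 0.3]
gripper_width: 0.0878
gripper_force: 0.0
xyz [-0.189 -0.1    0.002] rot [-0.1   0.02  0.07]
t 5.5 now stand [-39.7   5. ] 12.1 F stand [-0.6  0.6] 0.3 w 0.08779616404963166 0.0 rot [-179.9    0.   174.7]
```

View pics/w3.png

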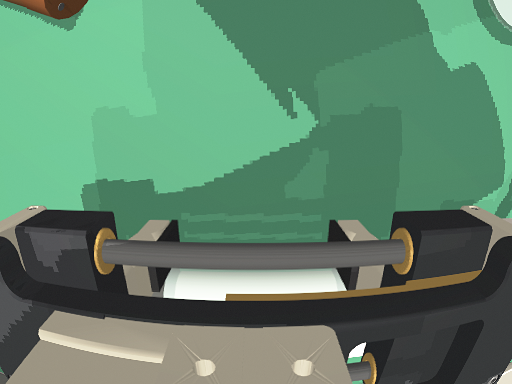

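The column is just ahead of the fingers (top edge near row 268). I'll press on in small steps until contact with the back stop shows.

```bash
python3 -m crank '[{"xyz":[-0.07,-0.02,0],"delta_rot":[0,0,0],"claw":0},{"xyz":[-0.14,-0.03,0],"delta_rot":[0,0,0],"claw":0},{"xyz":[-0.2,-0.03,0],"delta_rot":[0,0,0],"claw":0},{"xyz":[-0.2,-0.03,0],"delta_rot":[0,0,0],"claw":0}]' | grep -E 'pos|contact'; python3 -m crank '[{"xyz":[-0.07,0,0],"delta_rot":[0,0,0],"claw":0},{"xyz":[-0.07,0,0],"delta_rot":[0,0,0],"claw":0}]' | grep -E 'pos|contact';  python3 go.py -34 2 12
```

```text
tcp_pos: [0.6083, 0.0111, 0.0121]
contact_force: [0.2, 0.2, 0.5]
tcp_pos: [0.6089, 0.0109, 0.0119]
contact_force: [-4.7, 2.1, 3.0]
xyz [ 0.03  -0.064 -0.004] rot [-0.12 -0.12  0.04]
t 6.3 now stand [-33.1   3.9] 11.9 F stand [-4.9  1.7] 3.0 w 0.08733030886183539 2.4314205162227154 rot [-1.799e+02 -1.000e-01  1.746e+02]
```

```bash
python3 -m crank '[{"xyz":[0.1,0,0],"delta_rot":[0,0,0],"claw":0},{"xyz":[0.5,0,0],"delta_rot":[0,0,0],"claw":0},{"xyz":[1.5,0,0],"delta_rot":[0,0,0],"claw":0},{"xyz":[2.5,0,-1],"delta_rot":[0,0,0],"claw":0},{"xyz":[3.5,0,-3],"delta_rot":[0,0,0],"claw":0},{"xyz":[4,0,-4.5],"delta_rot":[0,0,0],"claw":0},{"xyz":[4,0,-4.5],"delta_rot":[0,0,0],"claw":0},{"xyz":[4,0,-4.5],"delta_rot":[0,0,0],"claw":0}]' | grep -E 'pos|contact'; python3 go.py -82 232 150; python3 -c "
from h import *
cap('top','t4');cap('side','s4')
a=cv2.imread('pics/t4.png')[130:230,180:310]
b=cv2.imread('pics/s4.png')[140:280,150:280]
a=cv2.resize(a,None,fx=4,fy=4,interpolation=cv2.INTER_CUBIC);b=cv2.resize(b,(279,300),interpolation=cv2.INTER_CUBIC)
o=np.zeros((400,799,3),np.uint8);o[:,:520]=a;o[:300,520:]=b
cv2.imwrite('pics/c4.png',o)"
```

```text
tcp_pos: [0.4902, 0.0224, 0.1472]
contact_force: [0.2, -0.7, -0.4]
xyz [-2.354  7.591 -0.096] rot [-0.05  0.07  0.08]
t 7.3 now stand [-152.3    4.2] 147.2 F stand [ 0.3 -0.6] -0.4 w 0.08749105014338594 0.0 rot [-1.800e+02  1.000e-01  1.747e+02]
```

View pics/c4.png

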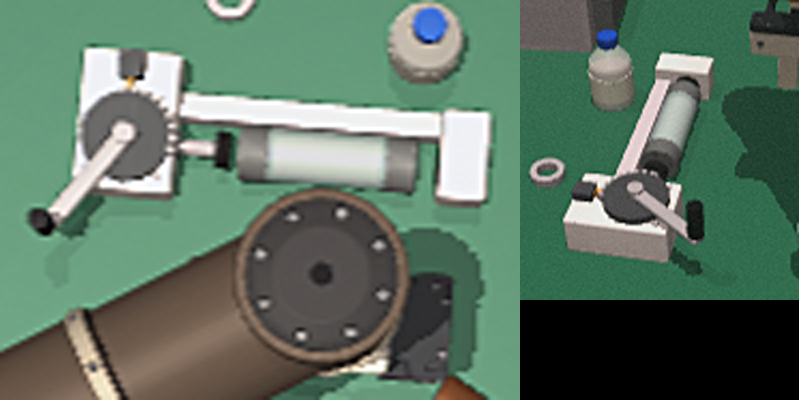

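The column lies parallel and flush against the back stop. Its end is at (237,160), just short of the pad face at (232,150), and the post top is at (42,220). Next I go over the post with the jaws turned tangentially.

```bash
python3 -m crank '[{"xyz":[-0.5,1.5,-0.1],"delta_rot":[0,0,10],"claw":0.2},{"xyz":[-1.2,3.5,-0.1],"delta_rot":[0,0,20],"claw":0.2},{"xyz":[-1.8,5.5,-0.1],"delta_rot":[0,0,30],"claw":0.2},{"xyz":[-2.35,7.55,-0.1],"delta_rot":[0,0,35],"claw":0.2},{"xyz":[-2.35,7.55,-0.1],"delta_rot":[0,0,35],"claw":0.2},{"xyz":[-2.35,7.55,-0.1],"delta_rot":[0,0,35],"claw":0.2},{"xyz":[-2.35,7.55,-0.1],"delta_rot":[0,0,35],"claw":0.2},{"xyz":[-2.35,7.55,-0.1],"delta_rot":[0,0,35],"claw":0.2}]' | grep -E 'pos|contact'; python3 go.py -82 231 77 139.6; python3 -c "
from h import *
cap('top','t5');cap('side','s5');cap('wrist','w5')
b=cv2.imread('pics/s5.png')[120:280,140:310]
b=cv2.resize(b,(425,400),interpolation=cv2.INTER_CUBIC)
w=cv2.resize(cv2.imread('pics/w5.png')[150:330,140:360],(374,306),interpolation=cv2.INTER_CUBIC)
o=np.zeros((400,799,3),np.uint8);o[:,:425]=b;o[:306,425:]=w
cv2.imwrite('pics/c5.png',o)"
```

```text
tcp_pos: [0.5819, 0.2402, 0.1499]
contact_force: [0.0, -0.4, -0.1]
xyz [0.039 0.031 2.43 ] rot [-0.06  0.08  0.01]
t 8.4 now stand [-81.6 229.7] 149.9 F stand [ 0.1 -0.4] -0.1 w 0.06998838278551973 0.0 rot [-1.799e+02  1.000e-01  1.396e+02]
```

View pics/c5.png

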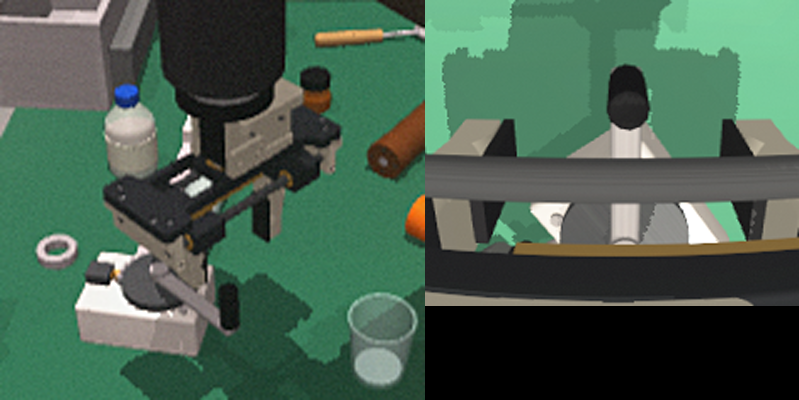

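The wrist crop shows the post at (627,65-130), laterally centred between the jaws. I'll compute its fore-aft offset.

```bash
python3 -c "
from m import *
for v in (190,197,212,217,226):
  print(v,*[(R.T@(at('w5',258.8,v,z)[:2]-t)*1e3).round(1) for z in (.0695,.1145)])
from scipy.spatial.transform import Rotation as Ro
m=json.load(open('pics/w5.json'));print(m['tcp'])
w=cv2.imread('pics/w5.png')[170:250,210:310];cv2.imwrite('pics/w5c.png',cv2.resize(w,None,fx=7,fy=7,interpolation=cv2.INTER_CUBIC))
"
```

```text
190 [-84.1 238. ] [-94.3 244.1]
197 [-79.2 234.5] [-90.3 241.3]
212 [-68.2 227. ] [-81.4 235.2]
217 [-64.5 224.5] [-78.4 233.2]
226 [-57.7 219.8] [-72.9 229.3]
[0.5820488259867621, 0.24054116709546713, 0.1501557462439306]
```

View pics/w5c.png

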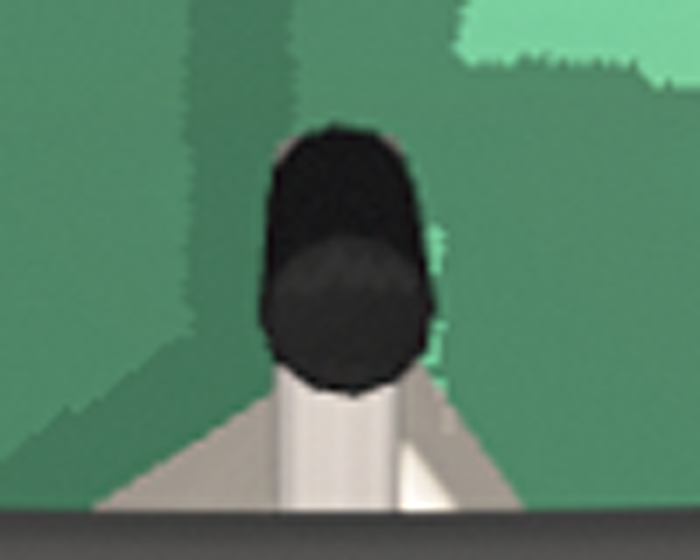

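The post's top face centre is at (348,315) in this crop. That puts it about 4 mm along tool +y from the jaw centre. I'll correct, descend and grip.

```bash
python3 -m crank '[{"xyz":[0,0.13,0],"delta_rot":[0,0,0],"claw":0.2},{"xyz":[0,0.13,1.2],"delta_rot":[0,0,0],"claw":0.2},{"xyz":[0,0.13,2],"delta_rot":[0,0,0],"claw":0.2},{"xyz":[0,0.13,2.4],"delta_rot":[0,0,0],"claw":0.2},{"xyz":[0,0.13,2.4],"delta_rot":[0,0,0],"claw":0.2},{"xyz":[0,0.13,2.4],"delta_rot":[0,0,0],"claw":0.2}]' 30| grep -E 'pos|contact|width|grip'
python3 -m crank '[{"xyz":[0,0,0],"delta_rot":[0,0,0],"claw":0.7},{"xyz":[0,0,0],"delta_rot":[0,0,0],"claw":1},{"xyz":[0,0,0],"delta_rot":[0,0,0],"claw":1},{"xyz":[0,0,0],"delta_rot":[0,0,0],"claw":1},{"xyz":[0,0,0],"delta_rot":[0,0,0],"claw":1},{"xyz":[0,0,0],"delta_rot":[0,0,0],"claw":1},{"xyz":[0,0,0],"delta_rot":[0,0,0],"claw":1},{"xyz":[0,0,0],"delta_rot":[0,0,0],"claw":1}]' 30; python3 go.py -82 232 77 139.6
```

```text
tcp_pos: [0.5853, 0.2446, 0.0788]
contact_force: [-0.3, -0.3, 0.3]
gripper_width: 0.0701
gripper_force: 0.0
time_s: 10.3
tcp_pos: [0.5845, 0.244, 0.0777]
eef_rot: [-179.9, 0.1, 139.7]
contact_force: [-0.5, -0.9, 0.5]
gripper_width: 0.0173
gripper_force: 30.0
xyz [ 0.038 -0.096  0.022] rot [-0.08  0.07  0.06]
t 10.3 now stand [-79.4 233.7] 77.7 F stand [-0.4 -1. ] 0.5 w 0.017303963084489376 30.00021368265152 rot [-1.799e+02  1.000e-01  1.397e+02]
```

The post is held with the lever at rest. I'll swing along the arc in 0.06 rad steps about the pivot (100 mm along tool -x) and watch angle and tangential force.

```bash
cat > a.py <<'E'
from m import *
s=r.get_state(); p0=np.array([-79.4,233.7])/1e3; ph0=np.arctan2(57,-82); pv=p0-.1*np.array([np.cos(ph0),np.sin(ph0)])
d=R.T@(s['tcp_pos'][:2]-t)-pv; a=np.arctan2(d[1],d[0])%(2*np.pi); f=R.T@s['contact_force'][:2]
print(f"t {s['time_s']:.2f} ang {a-ph0:.3f} r {np.hypot(*d)*1e3:.1f} Ft(back) {f@[np.sin(a),-np.cos(a)]:.2f} Fr {f@[np.cos(a),np.sin(a)]:.2f} yaw {139.7-s['eef_rot'][2]%360:.1f}")
E
python3 a.py
S='echo'
python3 -m crank '[{"xyz":[-0.003,-0.1,0],"delta_rot":[0,0,-1.7],"claw":1},{"xyz":[-0.006,-0.2,0],"delta_rot":[0,0,-3.44],"claw":1},{"xyz":[-0.006,-0.2,0],"delta_rot":[0,0,-3.44],"claw":1}]' >/dev/null; python3 a.py
python3 -m crank '[{"xyz":[-0.003,-0.1,0],"delta_rot":[0,0,-1.7],"claw":1},{"xyz":[-0.006,-0.2,0],"delta_rot":[0,0,-3.44],"claw":1},{"xyz":[-0.006,-0.2,0],"delta_rot":[0,0,-3.44],"claw":1}]' >/dev/null; python3 a.py
python3 -m crank '[{"xyz":[-0.003,-0.1,0],"delta_rot":[0,0,-1.7],"claw":1},{"xyz":[-0.006,-0.2,0],"delta_rot":[0,0,-3.44],"claw":1},{"xyz":[-0.006,-0.2,0],"delta_rot":[0,0,-3.44],"claw":1}]' >/dev/null; python3 a.py
python3 -m crank '[{"xyz":[-0.003,-0.1,0],"delta_rot":[0,0,-1.7],"claw":1},{"xyz":[-0.006,-0.2,0],"delta_rot":[0,0,-3.44],"claw":1},{"xyz":[-0.006,-0.2,0],"delta_rot":[0,0,-3.44],"claw":1}]' >/dev/null; python3 a.py
python3 -m crank '[{"xyz":[-0.003,-0.1,0],"delta_rot":[0,0,-1.7],"claw":1},{"xyz":[-0.006,-0.2,0],"delta_rot":[0,0,-3.44],"claw":1},{"xyz":[-0.006,-0.2,0],"delta_rot":[0,0,-3.44],"claw":1}]' >/dev/null; python3 a.py
```

```text
t 10.30 ang -0.000 r 100.0 Ft(back) -1.01 Fr -0.24 yaw 0.0
t 10.68 ang 0.055 r 100.0 Ft(back) 4.96 Fr 0.00 yaw -3.5
t 11.05 ang 0.120 r 100.1 Ft(back) 4.19 Fr 0.09 yaw -6.9
t 11.43 ang 0.182 r 100.1 Ft(back) 3.13 Fr 0.20 yaw -10.3
t 11.80 ang 0.240 r 100.2 Ft(back) 3.47 Fr 1.79 yaw -13.7
t 12.18 ang 0.295 r 100.1 Ft(back) 4.62 Fr 2.14 yaw -17.2
```

```bash
python3 -m crank '[{"xyz":[-0.003,-0.1,0],"delta_rot":[0,0,-1.7],"claw":1},{"xyz":[-0.006,-0.2,0],"delta_rot":[0,0,-3.44],"claw":1},{"xyz":[-0.006,-0.2,0],"delta_rot":[0,0,-3.44],"claw":1}]' >/dev/null; python3 a.py
python3 -m crank '[{"xyz":[-0.003,-0.1,0],"delta_rot":[0,0,-1.7],"claw":1},{"xyz":[-0.006,-0.2,0],"delta_rot":[0,0,-3.44],"claw":1},{"xyz":[-0.006,-0.2,0],"delta_rot":[0,0,-3.44],"claw":1}]' >/dev/null; python3 a.py
python3 -m crank '[{"xyz":[-0.003,-0.1,0],"delta_rot":[0,0,-1.7],"claw":1},{"xyz":[-0.006,-0.2,0],"delta_rot":[0,0,-3.44],"claw":1},{"xyz":[-0.006,-0.2,0],"delta_rot":[0,0,-3.44],"claw":1}]' >/dev/null; python3 a.py
python3 -m crank '[{"xyz":[-0.003,-0.1,0],"delta_rot":[0,0,-1.7],"claw":1},{"xyz":[-0.006,-0.2,0],"delta_rot":[0,0,-3.44],"claw":1},{"xyz":[-0.006,-0.2,0],"delta_rot":[0,0,-3.44],"claw":1}]' >/dev/null; python3 a.py
python3 -m crank '[{"xyz":[-0.003,-0.1,0],"delta_rot":[0,0,-1.7],"claw":1},{"xyz":[-0.006,-0.2,0],"delta_rot":[0,0,-3.44],"claw":1},{"xyz":[-0.006,-0.2,0],"delta_rot":[0,0,-3.44],"claw":1}]' >/dev/null; python3 a.py
python3 -m crank '[{"xyz":[0,-0.05,0],"delta_rot":[0,0,-0.86],"claw":1},{"xyz":[-0.002,-0.1,0],"delta_rot":[0,0,-1.72],"claw":1},{"xyz":[-0.002,-0.1,0],"delta_rot":[0,0,-1.72],"claw":1}]' >/dev/null; python3 a.py
python3 -m crank '[{"xyz":[0,-0.05,0],"delta_rot":[0,0,-0.86],"claw":1},{"xyz":[-0.002,-0.1,0],"delta_rot":[0,0,-1.72],"claw":1},{"xyz":[-0.002,-0.1,0],"delta_rot":[0,0,-1.72],"claw":1}]' >/dev/null; python3 a.py
python3 -m crank '[{"xyz":[0,-0.05,0],"delta_rot":[0,0,-0.86],"claw":1},{"xyz":[-0.002,-0.1,0],"delta_rot":[0,0,-1.72],"claw":1},{"xyz":[-0.002,-0.1,0],"delta_rot":[0,0,-1.72],"claw":1}]' >/dev/null; python3 a.py
python3 -m crank '[{"xyz":[0,-0.05,0],"delta_rot":[0,0,-0.86],"claw":1},{"xyz":[-0.002,-0.1,0],"delta_rot":[0,0,-1.72],"claw":1},{"xyz":[-0.002,-0.1,0],"delta_rot":[0,0,-1.72],"claw":1}]' >/dev/null; python3 a.py
python3 -m crank '[{"xyz":[0,-0.05,0],"delta_rot":[0,0,-0.86],"claw":1},{"xyz":[-0.002,-0.1,0],"delta_rot":[0,0,-1.72],"claw":1},{"xyz":[-0.002,-0.1,0],"delta_rot":[0,0,-1.72],"claw":1}]' >/dev/null; python3 a.py
```

```text
t 12.55 ang 0.358 r 100.2 Ft(back) 4.82 Fr 2.89 yaw -20.6
t 12.93 ang 0.420 r 100.3 Ft(back) 2.62 Fr 3.02 yaw -24.0
t 13.30 ang 0.480 r 100.4 Ft(back) 4.09 Fr 3.78 yaw -27.4
t 13.68 ang 0.536 r 100.4 Ft(back) 5.50 Fr 3.69 yaw -30.9
t 14.05 ang 0.598 r 100.4 Ft(back) 4.61 Fr 2.71 yaw -34.3
t 14.43 ang 0.629 r 100.5 Ft(back) 4.78 Fr 4.23 yaw -36.0
t 14.80 ang 0.660 r 100.5 Ft(back) 4.65 Fr 2.94 yaw -37.7
t 15.18 ang 0.691 r 100.5 Ft(back) 4.33 Fr 3.18 yaw -39.5
t 15.55 ang 0.721 r 100.6 Ft(back) 3.90 Fr 3.23 yaw -41.2
t 15.93 ang 0.745 r 100.5 Ft(back) 7.33 Fr 3.55 yaw -42.9
```

```bash
python3 -m crank '[{"xyz":[-0.003,-0.1,0],"delta_rot":[0,0,-1.7],"claw":1},{"xyz":[-0.006,-0.2,0],"delta_rot":[0,0,-3.44],"claw":1},{"xyz":[-0.006,-0.2,0],"delta_rot":[0,0,-3.44],"claw":1}]' >/dev/null; python3 a.py
python3 -m crank '[{"xyz":[-0.003,-0.1,0],"delta_rot":[0,0,-1.7],"claw":1},{"xyz":[-0.006,-0.2,0],"delta_rot":[0,0,-3.44],"claw":1},{"xyz":[-0.006,-0.2,0],"delta_rot":[0,0,-3.44],"claw":1}]' >/dev/null; python3 a.py
python3 -m crank '[{"xyz":[0,-0.05,0],"delta_rot":[0,0,-0.86],"claw":1},{"xyz":[-0.002,-0.1,0],"delta_rot":[0,0,-1.72],"claw":1},{"xyz":[-0.002,-0.1,0],"delta_rot":[0,0,-1.72],"claw":1}]' >/dev/null; python3 a.py
python3 -m crank '[{"xyz":[0,-0.05,0],"delta_rot":[0,0,-0.86],"claw":1},{"xyz":[-0.002,-0.1,0],"delta_rot":[0,0,-1.72],"claw":1},{"xyz":[-0.002,-0.1,0],"delta_rot":[0,0,-1.72],"claw":1}]' >/dev/null; python3 a.py
python3 -m crank '[{"xyz":[0,-0.05,0],"delta_rot":[0,0,-0.86],"claw":1},{"xyz":[0,-0.05,0],"delta_rot":[0,0,-0.86],"claw":1},{"xyz":[0,-0.05,0],"delta_rot":[0,0,-0.86],"claw":1}]' >/dev/null; python3 a.py
python3 -m crank '[{"xyz":[0,-0.05,0],"delta_rot":[0,0,-0.86],"claw":1},{"xyz":[0,-0.05,0],"delta_rot":[0,0,-0.86],"claw":1},{"xyz":[0,-0.05,0],"delta_rot":[0,0,-0.86],"claw":1}]' >/dev/null; python3 a.py
```

```text
t 16.30 ang 0.808 r 100.6 Ft(back) 6.44 Fr 3.35 yaw -46.3
t 16.68 ang 0.870 r 100.7 Ft(back) 5.44 Fr 2.31 yaw -49.8
t 17.05 ang 0.899 r 100.7 Ft(back) 5.81 Fr 3.49 yaw -51.5
t 17.43 ang 0.930 r 100.7 Ft(back) 6.20 Fr 3.02 yaw -53.2
t 17.80 ang 0.945 r 100.8 Ft(back) 5.41 Fr 2.82 yaw -54.1
t 18.18 ang 0.959 r 100.8 Ft(back) 5.21 Fr 2.25 yaw -54.9
```

Next I look for the fourth jump, in 0.01 rad steps.

```bash
python3 -m crank '[{"xyz":[0,-0.035,0],"delta_rot":[0,0,-0.6],"claw":1},{"xyz":[0,-0.035,0],"delta_rot":[0,0,-0.6],"claw":1},{"xyz":[0,-0.035,0],"delta_rot":[0,0,-0.6],"claw":1}]' >/dev/null; python3 a.py
python3 -m crank '[{"xyz":[0,-0.035,0],"delta_rot":[0,0,-0.6],"claw":1},{"xyz":[0,-0.035,0],"delta_rot":[0,0,-0.6],"claw":1},{"xyz":[0,-0.035,0],"delta_rot":[0,0,-0.6],"claw":1}]' >/dev/null; python3 a.py
```

```text
t 18.55 ang 0.966 r 100.8 Ft(back) 7.69 Fr 2.18 yaw -55.5
t 18.93 ang 0.974 r 100.8 Ft(back) 8.59 Fr 3.52 yaw -56.1
```

The force jumped by about 3 N at 0.96 rad, which is the fourth click, and the lever is held just past it. I'll check the nip.

```bash
python3 -m crank '[{"xyz":[0,0,0],"delta_rot":[0,0,0],"claw":1},{"xyz":[0,0,0],"delta_rot":[0,0,0],"claw":1},{"xyz":[0,0,0],"delta_rot":[0,0,0],"claw":1},{"xyz":[0,0,0],"delta_rot":[0,0,0],"claw":1}]'; python3 a.py; python3 -c "
from h import *
cap('top','t9');cap('side','s9')
a=cv2.resize(cv2.imread('pics/t9.png')[130:230,180:310],None,fx=3,fy=3,interpolation=cv2.INTER_CUBIC)
b=cv2.resize(cv2.imread('pics/s9.png')[140:280,150:280],(390,420),interpolation=cv2.INTER_CUBIC)
o=np.zeros((420,780,3),np.uint8);o[:300,:390]=a;o[:,390:]=b
cv2.imwrite('pics/c9.png',o)"
```

```text
time_s: 19.42
tcp_pos: [0.5637, 0.1524, 0.0777]
eef_rot: [-179.9, -0.1, -164.2]
contact_force: [-6.5, 8.3, 1.6]
gripper_width: 0.0173
gripper_force: 30.0
t 19.43 ang 0.974 r 100.8 Ft(back) 9.71 Fr 4.02 yaw -56.1
```

View pics/c9.png

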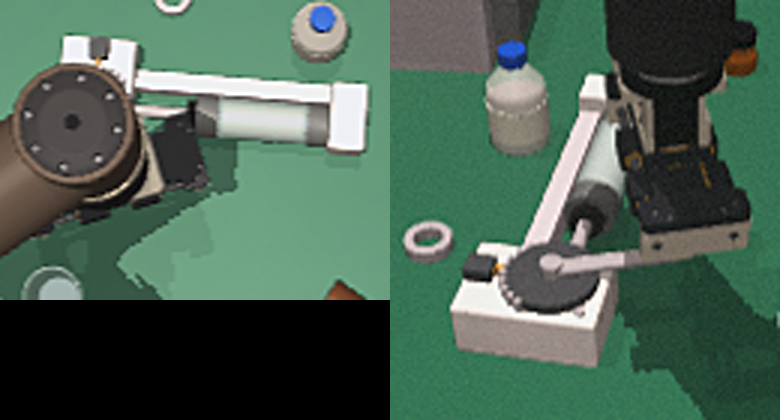

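The column's end touches the head block at (330,125), the pad is on its other end at (197,118), and it is still against the back stop. The post is held at the fourth click.

```bash
python3 -c "
from plant import job
print(job.close_job())"
```

```text
the job is handed in; nothing more can be done
None
```

I rolled the glass column against the back stop and handed the job in with the lever still held at its fourth click (about 0.97 rad); the last picture shows the pad nipping the column against the head block.

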